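Load the drying oven with a freshly inlaid bud vase

ROBOT

A 6-joint arm with a two-finger parallel gripper is mounted at the origin on the work surface. World frame = base frame: x ahead of the robot, y to its left, z up, the work surface at z = 0. Lengths are in m, angles in rad, forces in N, time in s.
With the tool pointing down it reaches from about 0.2 to 0.875 m from the base axis. Payload 3.4 kg.
Tool frame: the origin (TCP) lies midway between the tips of the shut fingers; the grasp point (between the pads) lies 19 mm behind it (bot.tcp_to_grasp is the distance from the TCP to the grasp point, in m); z points along the fingers, y is the line along which they close (so a half turn about z gives the same grasp; the last joint's range is limited). The gripper opens to 94 mm and grips with 3 to 60 N. Pads are 16 mm wide; open, the fingers measure 119 mm over their backs; the gripper's body (75 mm by 177 mm) begins 78 mm behind the grasp point.
Start: joints at [-1.348, 0.276, 1.505, -0, 1.361, -0.121], TCP at [0.194, -0.541, 0.205] pointing down, gripper open.
Joint ranges: [-2.89, 2.89], [-0.75, 2.08], [0.22, 2.7], [-1.18, 4.32], [0.11, 2.71], [-2.7, 2.7]. Speed limits (rad/s): [2.57, 2.57, 3.14, 3.14, 3.14, 3.14].

INTERFACE

Orientations are given as a 3x3 rotation matrix whose columns are the frame's x, y, z axes.
In Python, from bench import bot gives the robot as it stands. The module is installed in compiled form; this text tells all that it offers. Calls block until the motion is done:
- bot.move_to(position, orientation): joint-space move of the TCP to a pose.
- bot.move_straight(position, ori=None, speed=0.15): straight line of the TCP; ori=None keeps the orientation; speed is the mean speed in m/s.
- bot.movej(angles): joint-space move.
- bot.open() and bot.grasp(): open the fingers fully, or close them until they stop; the grip force is fixed at half the most.
- bot.hold(seconds).
- bot.ik(position, orientation): joint angles nearest the present ones, or None.
- bot.get_obs(): the state.
- bot.capture(name): name is "side" or "top" or "wrist"; returns a dict with "image" (384x512x3 uint8, red, green, blue), "fx", "fy", "cx", "cy" (pixels), "extrinsics" (4x4, takes a point from camera to world coordinates). Camera axes: x right, y down, z forward; pixel columns grow to the right and rows downward; lengths in m; the calibration is good to about 2 mm. The wrist camera is an equidistant fisheye: a pixel r from the principal point sees the ray r / f radians off the axis. A picture is of the moment at which its call begins. There is no depth.
A pose or a line that the arm cannot do raises bot.PlanningError and nothing moves.
- bot.close_job(): hands the job in; it is judged then, once.
The state is a dict: "clock": time; "joint_positions": joint angles; "joint_velocities": joint speeds; "joint_torque": joint torques, N m; "position": TCP position; "tool_rot": TCP orientation; "ft_force": force on the tool from outside, world axes, zero at the start; "moment": the same for the moment, N m; "opening": finger opening in m; "grasp_force": force on a finger pad.
Only numpy, scipy, OpenCV 4.12 (cv2) and the standard library are available. Lean on these libraries where they do the work, as an engineer would, in place of code of your own. Each camera call takes 0.05 s, during which the arm holds its last target. There are 200 camera calls.

TASK

Put the little necked bud vase into the bench drying oven: pull the oven door wide open by its handle, stand the vase upright on the wire rack inside, setting it down gently, and then shut the door fully. Do not disturb the other pieces on the bench or the small bowl already drying in the oven.

Things in the scene. Friction and masses are not known exactly. Their poses are not given: they have to be found in the camera images.
- oven: Bench drying oven, a light grey steel box 290 deep x 420 wide x 325 mm high, fixed to the bench. Origin under its centre; x points level to its back, y to the left as one faces it, z up. Left of the chamber is a control column 145 mm wide; the roof is 25 mm thick, with a small vent cap rising 24 mm above it towards the back.
- rack_front (a point): Point in the plane of the oven's front opening, half-way across it, level with the wire rack's flat upper surface (50 mm above the bench). Axes as oven: x level into the oven, y left, z up. Chamber: 260 mm wide (y -130 to 130 mm), 265 mm deep (x 0 to 265 mm), 250 mm high above the rack under the roof. The rack covers its floor from x = 8 mm on.
- door (a joint): Oven door angle in rad: 0 = shut, positive = open, up to 1.92. Upright hinge on the right side (as one faces the oven), so the free edge with the handle swings out from the oven and round to the right. The hinge is slightly stiff (about 0.25 N m): the door stays where it is left.
- door_hinge (a point): Point on the door's vertical hinge axis, 30 mm above the bench. Axes turn with the door: y runs along the door from the hinge to its free edge, x is square to the door (into the oven when shut). The door is a steel frame with a window, 287 mm wide, 29 mm thick (x from -29 to 0 mm), from 34 to 322 mm above the bench.
- handle_grip (a point): Point on the door handle: a vertical round steel bar (door_c1) 12 mm thick on two posts (door_c2, door_c3), its axis 40 mm off the door's outer face and 245 mm along the door from the hinge axis. The bar runs from 120 to 321 mm above the bench; this point is on its axis, 23 mm below its upper end. Axes as door_hinge. Fingers can straddle it from above.
- vase_mid (a point): The bud vase to be dried, 124 mm tall, black with shell inlay, about 0.26 kg, upright on the bench: foot 44 mm across, round belly 64 mm (widest 40 mm up), slim straight neck 23 mm across from 71 to 108 mm above the foot, flared mouth 35 mm. Point on its axis (z), half-way up (62 mm above the foot). Best held by the neck.
- pot_mid (a point): A brush pot that stays where it is: a plain straight black cylinder, open on top, 58 mm across, 82 mm tall. Point on its axis, half-way up.
- jar_mid (a point): A lidded jar that stays where it is: squat, 72 mm across, 77 mm tall with a small knob on its lid. Point on its axis, 38 mm up.
- small_bowl: A small black bowl already drying at the back of the oven rack, 76 mm across, 38 mm high, to be left alone. Origin at the centre of its underside.
- lacquer_jar: A brown jar of lacquer with a steel lid on the bench, 56 mm across, 75 mm tall, a bystander. Origin at the centre of its underside.

How it is judged:
On the way, in this order (a step that is already met when the one before it is completed fails the run):
1. the door is pulled open by its handle (value of joint door above 0.3 rad and (contact force between the fingers and door_c1 above 0.5 N or contact force between the fingers and door_c2 above 0.5 N or contact force between the fingers and door_c3 above 0.5 N)), for 0.1 s.
2. the door is wide open (at least about 70 degrees) (value of joint door above 1.22 rad), for 0.1 s.
3. the vase stands upright on the rack inside the oven, clear of the opening, and has been let go (x of vase_mid in the frame of rack_front between 0.032 and 0.235 m and y of vase_mid in the frame of rack_front between -0.1 and 0.1 m and z of vase_mid in the frame of rack_front between 0.055 and 0.07 m and angle between vase_mid's own z axis and vertical below 0.1 rad and contact force between the fingers and vase below 0.1 N), for 0.2 s.
At the end, for the whole second after the job is handed in: Vase upright (0.1 rad), at rest on the oven rack, its axis 32 to 235 mm behind the opening and within 100 mm of the middle; door shut (under 0.03 rad) and still; bowl in the oven moved under 20 mm, brush pot, lidded jar and lacquer jar under 30 mm (value of joint door below 0.03 rad and velocity of joint door below 0.05 rad/s and x of vase_mid in the frame of rack_front between 0.032 and 0.235 m and y of vase_mid in the frame of rack_front between -0.1 and 0.1 m and z of vase_mid in the frame of rack_front between 0.055 and 0.07 m and angle between vase_mid's own z axis and vertical below 0.1 rad and linear speed of vase below 0.02 m/s and distance of small_bowl from where it was at the start of the episode below 0.02 m and distance of each of pot_mid, jar_mid, lacquer_jar from where it was at the start of the episode below 0.03 m); the robot touches nothing.
It fails at once if the vase is dropped hard or rammed (more than 40 N between it and the oven) (contact force between vase and oven above 40 N).
It fails at once if a bystander is disturbed (the bowl moved 20 mm, or another listed piece moved 30 mm) (distance of small_bowl from where it was at the start of the episode above 0.02 m or distance of any of pot_mid, jar_mid, lacquer_jar from where it was at the start of the episode above 0.03 m).
It also fails if it takes over 72 s, if anything falls off the work surface, if the arm or the gripper's body presses on something with over 40 N, if the wrist force passes 120 N, or if a joint passes its speed limit or range.

## Working session

There is one attempt and no reset: what is moved stays moved. The work goes in short steps, each a Python script; the robot and the scene stay as the last script left them, time stands still between calls to the robot, and variables do not carry over. Pictures are saved under pics/ and viewed, at most 13 in all, crops included, and the job is handed in when it is done.

```bash
mkdir -p pics
python3 - <<'E'
from bench import bot
import cv2,numpy as np
for n in("side","top"):
    c=bot.capture(n); cv2.imwrite(f"pics/{n}0.png",c["image"][:,:,::-1])
    print(n,c["fx"],c["fy"],c["cx"],c["cy"]);print(np.round(c["extrinsics"],4).tolist())
o=bot.get_obs();print(o["clock"],o["position"],o["tool_rot"],o["opening"],bot.tcp_to_grasp)
E
```

```text
side 415.54707398625527 415.54707398625527 255.80954691278 186.1780611928746
[[-0.9608, -0.2615, 0.0916, 0.5025], [-0.2771, 0.9072, -0.3165, 0.36], [-0.0004, -0.3295, -0.9441, 1.2314], [0.0, 0.0, 0.0, 1.0]]
top 370.9851162545041 370.9851162545041 259.32535790848453 194.4055734486321
[[0.0161, -0.9945, 0.1034, 0.4593], [-0.9999, -0.0164, -0.0024, 0.0289], [0.0041, -0.1033, -0.9946, 1.3997], [0.0, 0.0, 0.0, 1.0]]
0.1 [ 0.19370012 -0.5408516   0.20471364] [[ 9.41479874e-01  3.37069002e-01 -3.67737634e-04]
 [ 3.37069154e-01 -9.41478595e-01  1.56230977e-03]
 [ 1.80389082e-04 -1.59483621e-03 -9.99998712e-01]] 0.09382056085040984 0.0188
```

View pics/side0.png

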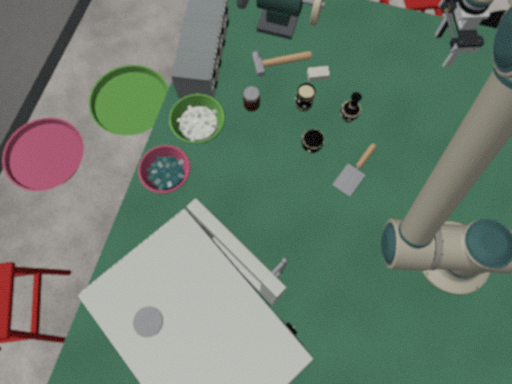

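View pics/top0.png

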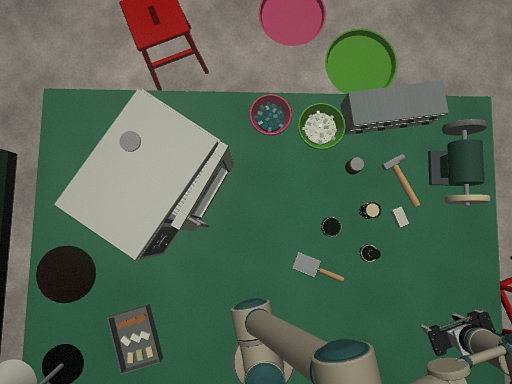

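The side view shows the oven at lower left with the vase near (350,108). The top view shows the roof corners at about (140,90), (228,146), (137,259) and (55,203), the handle near (200,222) and the vase near (370,253). I'll zoom in on the oven and the pots.

```bash
cat > h.py <<'E'
from bench import bot
import cv2,numpy as np
def ray(c,uv):
    E=c["extrinsics"];d=np.array([(uv[0]-c["cx"])/c["fx"],(uv[1]-c["cy"])/c["fy"],1.])
    if c.get("fish"):
        r=np.hypot(*d[:2]);d=np.array([*(d[:2]/r*np.sin(r)),np.cos(r)])
    d=E[:3,:3]@d;return E[:3,3],d/np.linalg.norm(d)
def plane(c,uv,z):
    o,d=ray(c,uv);return o+d*(z-o[2])/d[2]
def cross(c1,p1,c2,p2):
    (o1,d1),(o2,d2)=ray(c1,p1),ray(c2,p2)
    s=np.linalg.lstsq(np.c_[d1,-d2],o2-o1,rcond=None)[0]
    a,b=o1+s[0]*d1,o2+s[1]*d2;return (a+b)/2,np.linalg.norm(a-b)
E
python3 - <<'E'
from h import *
t=cv2.imread("pics/top0.png");s=cv2.imread("pics/side0.png")
a=cv2.resize(t[80:270,50:250],None,fx=3,fy=3,interpolation=2)
b=cv2.resize(t[140:270,310:420],None,fx=3,fy=3,interpolation=2)
cv2.imwrite("pics/oven.png",a)
c=cv2.resize(s[190:384,70:330],None,fx=3,fy=3,interpolation=2);cv2.imwrite("pics/oven_s.png",c)
d=cv2.resize(s[70:160,230:370],None,fx=3,fy=3,interpolation=2)
H=np.zeros((400,760,3),np.uint8);H[:390,:330]=b;H[:270,335:755]=d;cv2.imwrite("pics/pots.png",H)
c=bot.capture("top")
for p in[(140,90),(228,146),(137,259),(55,203)]:print(plane(c,p,.325))
print("vase",plane(c,(370,253),.06))
E
```

```text
[0.87951069 0.3887755  0.325     ]
[0.71305696 0.12101353 0.325     ]
[0.37969582 0.37269533 0.325     ]
[0.53614561 0.61808709 0.325     ]
vase [ 0.39440147 -0.37352368  0.06      ]
```

View pics/oven.png

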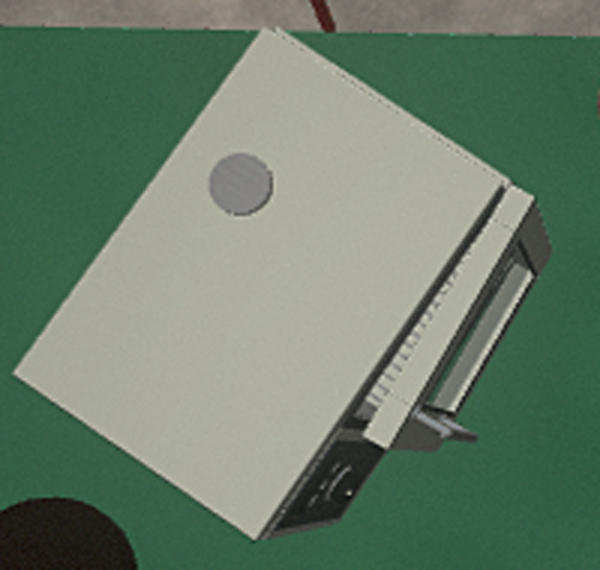

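View pics/oven_s.png

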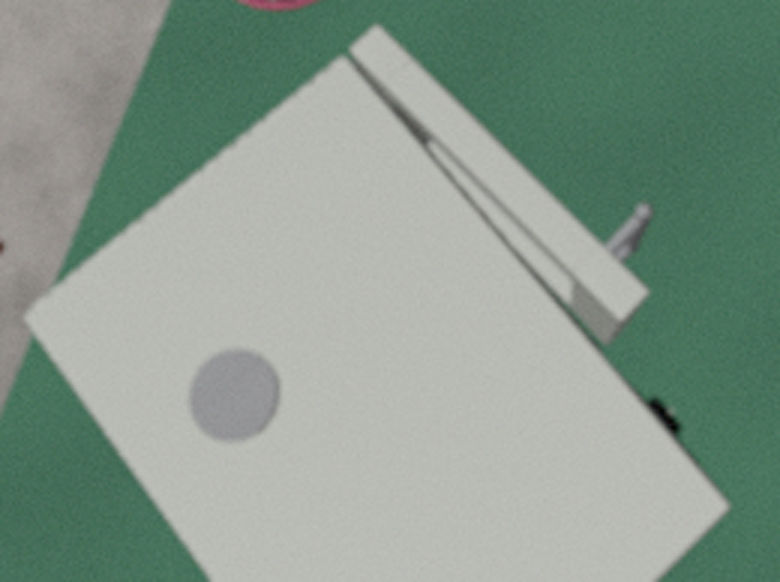

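View pics/pots.png

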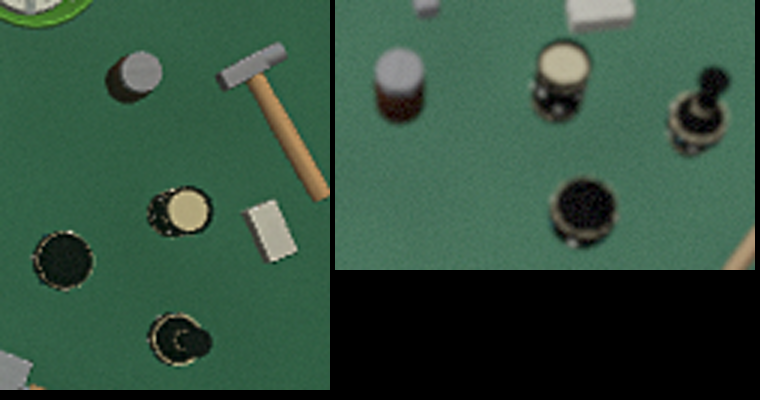

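The top crop shows the door ajar by a small angle, with its free end near crop (375,445) and the handle top near (475,437). The side crop puts the handle top at (644,210). The pots crop shows the vase mouth at (195,341) from the top and at (714,82) from the side.

Run:
```python
from h import *
t=bot.capture("top");s=bot.capture("side")
T=lambda x,y,u0,v0:(u0+(x+.5)/3-.5,v0+(y+.5)/3-.5)
def show(n,a,b):
    p,e=cross(t,a,s,b);print(n,p.round(4),round(e,4))
show("mouth",T(195,341,310,140),T(714-335,82,230,70))
show("handletop",T(474,437,50,80),T(644,210,70,190))
show("pot",T(63,261,310,140),T(583-335,208,230,70))
show("jar",T(188,211,310,140),T(563-335,66,230,70))
show("lacq",T(141,73,310,140),T(399-335,71,230,70))
show("roofFR",T(505,186,50,80),T(347,57,70,190))
show("roofFL",T(258,540,50,80),T(729,507,70,190))
show("roofBR",T(272,28,50,80),T(25,317,70,190))
show("doorHout",T(535,200,50,80),T(377,25,70,190))
show("doorFout",T(388,447,50,80),T(648,293,70,190))
show("doorFin",T(363,440,50,80),T(608,345,70,190))
for n,p in[("FR",(505,186)),("FL",(258,540)),("BL",(14,374)),("BR",(272,28))]:print(n,plane(t,T(*p,50,80),.325).round(4))
```

```text
mouth [ 0.3969 -0.3679  0.1314] 0.0001
handletop [0.4812 0.186  0.2345] 0.0016
pot [ 0.4882 -0.2352  0.0504] 0.0042
jar [ 0.5489 -0.3799  0.0746] 0.0026
lacq [ 0.7152 -0.3256  0.0744] 0.003
roofFR [0.7284 0.1514 0.3207] 0.0034
roofFL [0.3772 0.3787 0.3179] 0.0001
roofBR [0.8935 0.3964 0.3005] 0.0022
doorHout [0.7145 0.1213 0.3219] 0.0033
doorFout [0.467  0.2571 0.3209] 0.0019
doorFin [0.4789 0.2958 0.2572] 0.0076
FR [0.7256 0.1509 0.325 ]
FL [0.3778 0.3764 0.325 ]
BL [0.5322 0.6197 0.325 ]
BR [0.8826 0.3879 0.325 ]
```

```bash
cat >> h.py <<'E'
PSI=np.radians(57.05)          # oven x yaw
X=np.array([np.cos(PSI),np.sin(PSI),0]);Y=np.array([-X[1],X[0],0])
HINGE=np.array([.7275,.1485,0]);RF=np.array([.6053,.2267,.05])
def door(th):                  # door x,y axes
    a=PSI+th;x=np.array([np.cos(a),np.sin(a),0]);return x,np.array([-x[1],x[0],0])
def handle(th,z=.298):
    x,y=door(th);p=HINGE-.069*x+.245*y;p[2]=z;return p
def down(ydir):
    z=np.array([0,0,-1.]);return np.c_[np.cross(ydir,z),ydir,z]
G=bot.tcp_to_grasp
def wrist(name):
    c=bot.capture("wrist");c["fish"]=1;cv2.imwrite(f"pics/{name}.png",c["image"][:,:,::-1]);return c
def proj(c,P):
    q=np.linalg.inv(c["extrinsics"])@np.r_[P,1];
    if c.get("fish"):
        r=np.hypot(q[0],q[1]);t=np.arctan2(r,q[2]);return np.array([c["cx"]+c["fx"]*t*q[0]/r,c["cy"]+c["fy"]*t*q[1]/r])
    return np.array([c["cx"]+c["fx"]*q[0]/q[2],c["cy"]+c["fy"]*q[1]/q[2]])
E
python3 - <<'E'
from h import *
R=down(-door(.07)[1]);h=handle(.07)
print(h)
bot.move_to([.36,.02,.42],R)
bot.move_to([h[0]-.03,h[1]-.06,.40],R)
c=wrist("w1")
import pickle;cs=[c]
bot.move_straight([h[0]-.09,h[1]-.06,.42]);cs.append(wrist("w2"))
pickle.dump(cs,open("cs.pkl","wb"))
print(cs[0]["fx"],cs[0]["extrinsics"].round(3).tolist())
for k in cs:print([proj(k,handle(.07,z)).round(1).tolist() for z in(.321,.12)])
cv2.imwrite("pics/w12.png",np.hstack([cv2.imread(f"pics/w{i}.png")[:, 56:456] for i in(1,2)]))
print(bot.get_obs()["clock"])
E
```

```text
[0.47970454 0.20666709 0.298     ]
297.3186396354542 [[0.875, -0.464, -0.135, 0.488], [-0.484, -0.841, -0.243, 0.217], [-0.001, 0.278, -0.961, 0.58], [0.0, 0.0, 0.0, 1.0]]
[[251.4, 125.0], [252.6, 118.4]]
[[307.5, 95.0], [285.0, 101.4]]
3.825
```

View pics/w12.png

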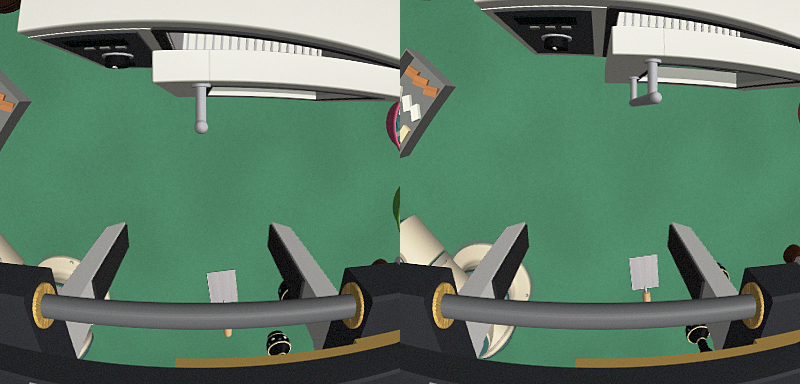

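The wrist pair shows the handle bar end-on, its top at about (257,127) in the first frame and (311,98) in the second. The top corners of the door's free end are at about (209,52)/(209,80) and (268,25)/(267,54).

Run:
```python
from h import *
import pickle
a,b=pickle.load(open("cs.pkl","rb"))
for n,p,q in[("handle",(257,127),(311.5,98)),("Fin",(209,52),(268,25)),("Fout",(209,80),(266,54))]:
    P,e=cross(a,p,b,q);print(n,P.round(4),round(e,4), plane(a,p,.321).round(4),plane(b,q,.321).round(4))
P=plane(a,(257,127),.321)
for th in(0,.05,.07,.1,.15):
    x,y=door(th);print(th,handle(th)[:2].round(4),(HINGE+.287*y-.029*x)[:2].round(4))
```

```text
handle [0.483  0.2023 0.315 ] 0.0004 [0.4831 0.2028 0.321 ] [0.4818 0.2024 0.321 ]
Fin [0.4794 0.2818 0.3234] 0.0021 [0.4793 0.2813 0.321 ] [0.48   0.2834 0.321 ]
Fout [0.466  0.2613 0.3073] 0.0005 [0.4671 0.2593 0.321 ] [0.4642 0.259  0.321 ]
0 [0.4844 0.2239] [0.4709 0.2803]
0.05 [0.4809 0.2116] [0.4646 0.2673]
0.07 [0.4797 0.2067] [0.4623 0.262 ]
0.1 [0.4781 0.1992] [0.459 0.254]
0.15 [0.4758 0.1867] [0.4541 0.2404]
```

Triangulation puts the handle top at (0.4825, 0.2025, 0.318). That agrees with the stated 0.321 height and gives a door angle of about 0.08 rad. Next I'll grip it and open the door.

```bash
sed -i 's/HINGE=np.array(\[.7275,.1485,0\])/HINGE=np.array([.731,.147,0])/' h.py
python3 - <<'E'
from h import *
def tcp(th,z=.298):p=handle(th,z);p[2]-=G;return p
def R(th):return down(-door(th)[1])
th0=.08
print("check",[bot.ik(tcp(t),R(t)) is not None for t in(.08,.5,1,1.4,1.7)])
bot.move_to([*tcp(th0)[:2],.40],R(th0))
bot.move_straight(tcp(th0),speed=.12)
o=bot.get_obs();print("down",o["ft_force"].round(1))
bot.grasp();o=bot.get_obs();print("grip",o["opening"],o["grasp_force"],o["ft_force"],o["position"])
for t in np.linspace(th0,1.7,13)[1:]:
    bot.move_straight(tcp(t),R(t),speed=.15)
    o=bot.get_obs();print(round(t,2),o["opening"].round(4),o["ft_force"].round(1),o["clock"])
t=bot.capture("top");cv2.imwrite("pics/top1.png",t["image"][:,:,::-1])
E
```

```text
check [True, True, True, True, True]
down [-0.6 -0.8  0.8]
grip 0.011289146265459604 30.001439452171326 [ 3.54528327 -1.30662586 -0.74509728] [0.48363632 0.20232644 0.27920536]Traceback (most recent call last):
  File "<stdin>", line 12, in <module>
AttributeError: 'float' object has no attribute 'round'
```

```bash
cat >> h.py <<'E'
def tcp(th,z=.298):p=handle(th,z);p[2]-=G;return p
def R(th):return down(-door(th)[1])
E
python3 - <<'E'
from h import *
for t in np.linspace(.08,1.7,13)[2:]:
    bot.move_straight(tcp(t),R(t),speed=.15)
    o=bot.get_obs();print(round(t,2),round(o["opening"],4),o["ft_force"].round(1),round(o["clock"],2))
bot.open();print(bot.get_obs()["ft_force"])
bot.move_straight([*tcp(1.7)[:2],.40],speed=.2)
t=bot.capture("top");bot.move_to([.3,-.15,.42],R(1.2))
t=bot.capture("top");s=bot.capture("side")
cv2.imwrite("pics/top1.png",t["image"][:,:,::-1])
cv2.imwrite("pics/o1.png",np.hstack([t["image"][60:310,40:440],s["image"][120:370,60:460]])[:,:,::-1])
print(bot.get_obs()["clock"])
E
```

```text
0.35 0.0118 [ 4.4 -0.2 -1.8] 7.48
0.48 0.0115 [ 4.2 -1.2 -2.3] 7.86
0.62 0.0113 [ 3.5  0.4 -1.1] 8.23
0.75 0.0115 [ 3.   0.5 -1.6] 8.61
0.89 0.0112 [ 2.   0.5 -0.9] 8.98
1.02 0.0117 [ 0.1 -0.2 -0.3] 9.36
1.16 0.0115 [-0.3 -1.2  0. ] 9.73
1.3 0.0115 [-1.1 -2.3 -0.2] 10.11
1.43 0.0114 [-1.2 -4.2 -0.4] 10.48
1.56 0.0114 [-2.1 -5.4  0.4] 10.86
1.7 0.0116 [-0.3 -5.4  0.1] 11.23
[-1.1162302  -0.37523759  0.29767599]
14.8917
```

View pics/o1.png

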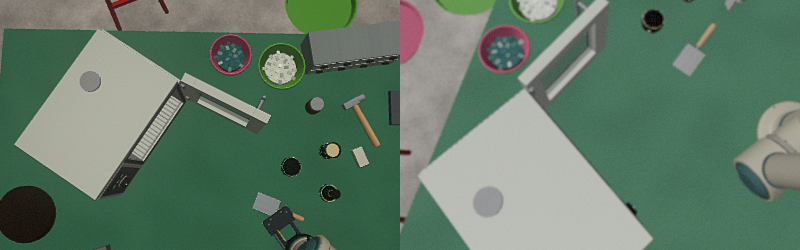

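The door now stands open at about 1.7 rad and the bystanders haven't moved. I'll check reach for the tilted grasp and place poses.

```bash
cat >> h.py <<'E'
def tilt(yaw,pitch):
    a,p=np.radians([yaw,pitch]);z=np.array([np.cos(p)*np.cos(a),np.cos(p)*np.sin(a),-np.sin(p)])
    y=np.array([np.sin(a),-np.cos(a),0]);return np.c_[np.cross(y,z),y,z]
V=np.array([.397,-.368,0])
E
python3 - <<'E'
from h import *
pl=RF+.08*X
for pitch in(15,25,35,45):
  for yaw in(-60,-43,-25,-10):
    r=tilt(yaw,pitch);out=[]
    for b,z in((0,.09),(.1,.09),(0,.30)):
        p=V+[0,0,z]-r[:,2]*b+r[:,2]*G;q=bot.ik(p,r);out.append(None if q is None else np.round(q,1).tolist())
    print("pick",pitch,yaw,[o is not None for o in out],out[0])
  for yaw in(57,45,35,25):
    r=tilt(yaw,pitch);out=[]
    for b,z in((0,.145),(0,.17),(.2,.17),(.2,.25)):
        p=pl*[1,1,0]+[0,0,z]-X*b+r[:,2]*G;q=bot.ik(p,r);out.append(None if q is None else np.round(q,1).tolist())
    print("place",pitch,yaw,[o is not None for o in out],out[0])
E
```

```text
pick 15 -60 [False, False, True] None
pick 15 -43 [False, False, True] None
pick 15 -25 [False, False, True] None
pick 15 -10 [True, True, True] [-1.7, 0.8, 2.6, 1.7, 1.3, -1.8]
place 15 57 [True, True, True, True] [-0.2, 0.6, 2.2, 1.9, 1.2, -1.2]
place 15 45 [True, True, True, True] [-0.1, 0.6, 2.3, 2.2, 1.2, -1.4]
place 15 35 [True, True, True, True] [0.1, 0.6, 2.4, 2.5, 1.2, -1.5]
place 15 25 [True, True, False, True] [0.2, 0.6, 2.4, 2.9, 1.2, -1.5]
pick 25 -60 [False, False, True] None
pick 25 -43 [False, False, True] None
pick 25 -25 [True, False, True] [-1.5, 0.6, 2.7, 2.2, 1.2, -1.7]
pick 25 -10 [True, True, True] [-1.6, 0.6, 2.5, 1.7, 1.1, -1.5]
place 25 57 [True, True, True, True] [-0.1, 0.5, 2.1, 1.7, 1.0, -1.0]
place 25 45 [True, True, True, True] [-0.0, 0.4, 2.2, 2.1, 0.9, -1.1]
place 25 35 [True, True, True, True] [0.1, 0.4, 2.3, 2.4, 0.8, -1.3]
place 25 25 [True, True, True, True] [0.2, 0.4, 2.3, 2.9, 0.7, -1.4]
pick 35 -60 [True, True, False] [-0.7, 0.4, 2.6, 3.6, 0.7, -1.7]
pick 35 -43 [True, True, True] [-1.0, 0.3, 2.6, 2.8, 0.8, -1.5]
pick 35 -25 [True, True, True] 
[... 205 characters left out ...]
0.0, 0.4, 2.1, 1.8, 0.6, -0.7]
place 35 35 [True, True, True, True] [0.1, 0.3, 2.2, 2.1, 0.5, -0.9]
place 35 25 [True, True, True, True] [0.2, 0.3, 2.2, 2.7, 0.4, -1.2]
pick 45 -60 [True, False, True] [-0.7, 0.2, 2.4, 3.9, 0.3, -2.1]
pick 45 -43 [True, True, True] [-1.0, 0.2, 2.5, 2.6, 0.3, -1.2]
pick 45 -25 [True, True, True] [-1.2, 0.2, 2.4, 1.7, 0.5, -0.8]
pick 45 -10 [True, True, True] [-1.4, 0.3, 2.3, 1.3, 0.7, -0.8]
place 45 57 [True, True, True, True] [0.0, 0.4, 1.9, 1.1, 0.7, -0.2]
place 45 45 [True, True, True, True] [0.1, 0.3, 2.0, 1.2, 0.5, -0.2]
place 45 35 [True, True, True, True] [0.2, 0.3, 2.0, 1.3, 0.3, -0.0]
place 45 25 [True, True, True, True] [0.3, 0.3, 2.0, 1.3, 0.1, 0.2]
```

Run:
```python
from h import *
import pickle
r=tilt(-10,25)
def P(b,z):return V+[0,0,z]-r[:,2]*b+r[:,2]*G
bot.move_to(P(.15,.25),r)
a=wrist("v1")
bot.move_straight(P(.12,.09)+0,speed=.15)
b=wrist("v2")
pickle.dump((a,b),open("cv.pkl","wb"))
for c in(a,b):print([proj(c,V+[0,0,z]).round(1).tolist() for z in(0,.124)],c["extrinsics"][:3,3].round(3))
cv2.imwrite("pics/v12.png",np.hstack([c["image"][:, 56:456] for c in(a,b)])[:,:,::-1])
print(bot.get_obs()["joint_positions"].round(2),bot.get_obs()["clock"])
```

```text
[[254.2, 299.5], [254.4, 256.7]] [ 0.153 -0.324  0.455]
[[254.2, 250.6], [254.5, 165.9]] [ 0.18  -0.329  0.282]
[-1.95  0.38  2.5   1.26  1.2  -1.3 ] 17.7917
```

View pics/v12.png

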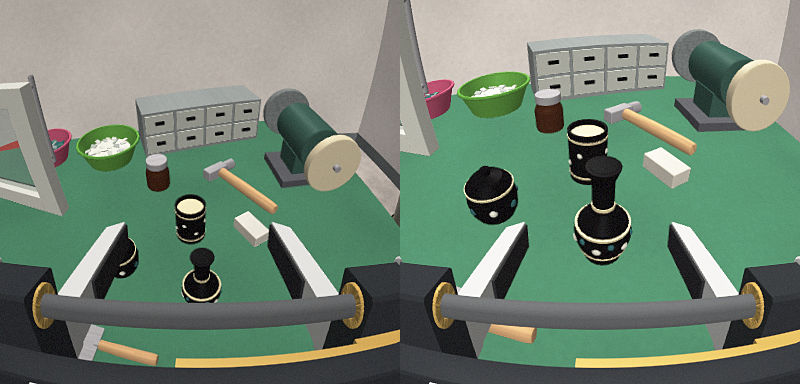

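The vase sits centred between the open fingers. Its mouth is at (258,255) and (260,167), against a prediction of (254,257) and (254,166).

Run:
```python
from h import *
import pickle
a,b=pickle.load(open("cv.pkl","rb"))
P1,e=cross(a,(258,255),b,(260,167));print(P1.round(4),e,plane(a,(258,255),.124).round(4),plane(b,(260,167),.124).round(4))
v=np.array([P1[0],P1[1],0]) if abs(P1[2]-.124)<.008 else V
v[:2]=(v[:2]+V[:2])/2 if np.linalg.norm(v-V)<.01 else V[:2]
v[1]=plane(b,(260,167),.124)[1]
print("use",v)
r=tilt(-10,25)
bot.move_straight(v+[0,0,.09]+r[:,2]*G,speed=.08)
print(bot.get_obs()["ft_force"].round(2))
bot.grasp();o=bot.get_obs();print(o["opening"],o["grasp_force"],o["ft_force"].round(2))
bot.move_straight(o["position"]+[0,0,.03],speed=.08);bot.hold(.2)
o=bot.get_obs();print(o["opening"],o["grasp_force"],o["ft_force"].round(2),o["position"],o["clock"])
```

```text
[ 0.4046 -0.3746  0.1165] 0.00015309798762603986 [ 0.399  -0.3734  0.124 ] [ 0.3944 -0.3726  0.124 ]
use [ 0.397     -0.3726359  0.       ]
[ 0.44 -0.1   0.78]
0.022413784594977976 29.996960163116455 [-0.18 -0.38 -0.41]
0.022409409523846374 29.997189044952393 [ 0.35 -0.48 -3.25] [ 0.41364444 -0.37565135  0.11136507] 21.275
```

The vase is held: opening 22 mm and about 2.6 N of weight. I'll carry it to the front of the oven and look in.

Run:
```python
from h import *
import pickle
o=bot.get_obs();p=o["position"]
bot.move_straight(p+[0,0,.19],speed=.2)
def at(g,yaw):r=tilt(yaw,25);return np.array(g)+r[:,2]*G,r
bot.move_to(*at([.36,-.12,.31],25))
pre=(RF+.07*X-.25*X)*[1,1,0]+[0,0,.19]
bot.move_to(*at([*pre[:2],.28],57.05))
bot.hold(.2);a=wrist("p1")
bot.move_straight(at(pre,57.05)[0],speed=.15);b=wrist("p2")
pickle.dump((a,b),open("cp.pkl","wb"))
for c in(a,b):print([proj(c,RF+.008*X+s*Y).round(1).tolist() for s in(-.13,0,.13)],[proj(c,RF+s*Y+[0,0,.25]).round(1).tolist() for s in(-.13,.13)])
o=bot.get_obs();print(o["opening"],o["ft_force"].round(2),o["joint_positions"].round(2),o["clock"])
cv2.imwrite("pics/p12.png",np.hstack([c["image"][:, 56:456] for c in(a,b)])[:,:,::-1])
```

```text
[[332.9, 244.4], [253.5, 245.7], [174.1, 244.6]] [[371.2, 102.9], [135.6, 103.1]]
[[345.0, 205.2], [253.9, 205.6], [162.8, 205.2]] [[385.6, 24.6], [122.3, 24.5]]
0.022156923302637854 [ 0.19  0.33 -3.13] [-0.75  0.32  2.24  1.19  1.3  -0.98] 25.425
```

View pics/p12.png

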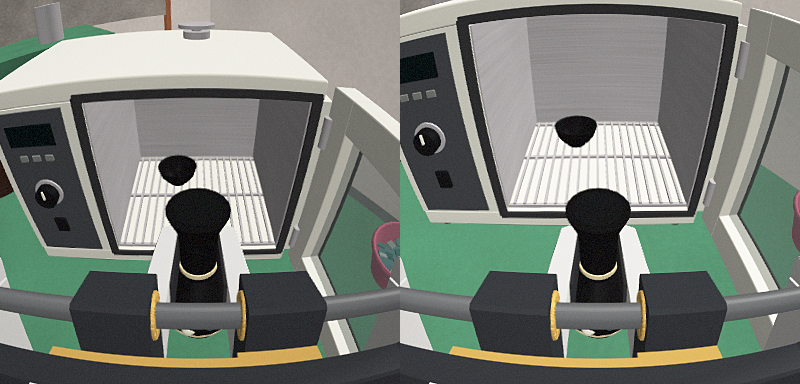

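The view matches: the rack's front corners at about (166,206) and (344,208) lie within 4 px of the prediction. The bowl is well back and left of centre, near (232,135). I'll go in and set the vase down.

Run:
```python
from h import *
import pickle
a,b=pickle.load(open("cp.pkl","rb"))
P,e=cross(a,(176,245),b,(166,206));Q,_=cross(a,(328,243),b,(344,208));print("rack corners",P.round(3),Q.round(3))
B=plane(b,(232,146),.05)-RF;print("bowl x,y",B@X,B@Y)
r=tilt(57.05,25)
def at(z):return (RF+.07*X)*[1,1,0]+[0,0,z]+r[:,2]*G
bot.move_straight(at(.19),speed=.1)
bot.hold(.2);f0=bot.get_obs()["ft_force"];print(f0.round(2))
bot.move_straight(at(.152),speed=.05)
z=.152
while z>.132:
    z-=.0015;bot.move_straight(at(z),speed=.02);bot.hold(.05)
    o=bot.get_obs();d=o["ft_force"]-f0
    if d[2]>1.2:break
print(z,d.round(2),o["position"],o["clock"])
```

```text
rack corners [0.505 0.306 0.045] [0.729 0.175 0.032]
bowl x,y 0.16373464723409586 0.03923532211627033
[ 0.59 -0.68 -3.57]
0.1415 [-0.93  0.19  1.44] [0.65262186 0.2997505  0.13350089] 31.2833
```

Run:
```python
from h import *
bot.open();bot.hold(.4)
p=bot.get_obs()["position"]
bot.move_straight(p-.22*X,speed=.15)
c=wrist("q1");print([proj(c,RF+.07*X+[0,0,z]).round(1).tolist() for z in(0,.124)])
cv2.imwrite("pics/q1c.png",c["image"][:,:,::-1]);o=bot.get_obs();print(o["position"],o["clock"])
p=o["position"];bot.move_straight(p-.12*X+[0,0,.2],speed=.2)
print(bot.get_obs()["joint_positions"])
```

```text
[[254.9, 163.3], [255.1, 75.5]]
[0.53287292 0.11573407 0.13362272] 34.525
[-0.97377356  0.08864392  2.01584235  0.99391955  1.66000358 -0.64782127]
```

View pics/q1c.png

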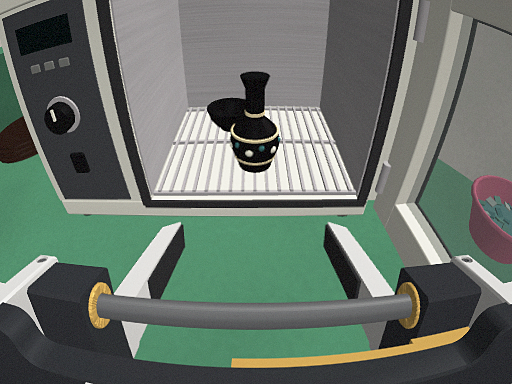

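The vase stands upright on the rack, with its mouth at (255,76) and foot at (254,168), and the bowl is untouched. Now I'll shut the door by its handle.

Run:
```python
from h import *
bot.move_to([.40,-.08,.42],R(1.5))
bot.move_to([*tcp(1.7)[:2],.40],R(1.7))
bot.move_straight(tcp(1.7),speed=.15)
print(bot.get_obs()["ft_force"].round(1))
bot.grasp();o=bot.get_obs();print(o["opening"],o["ft_force"].round(1))
for t in np.linspace(1.7,.06,14)[1:]:bot.move_straight(tcp(t),R(t),speed=.15)
o=bot.get_obs();print(o["opening"],o["ft_force"].round(1),o["clock"])
f0=o["ft_force"]
t=.06
while t>-.06:
    t-=.01;bot.move_straight(tcp(t),R(t),speed=.05)
    f=bot.get_obs()["ft_force"];print(round(t,2),((f)@X).round(1),(f@Y).round(1))
    if f@X<-15:break
print(bot.get_obs()["clock"])
```

```text
[-0.2  0.6  0.1]
0.011224565984953522 [-0.3 -2.3  0.2]
0.01102082096601993 [ 0.3  0.6 -2.8] 44.8583
0.05 -0.3 -3.1
0.04 -0.2 -6.0
0.03 2.0 -5.1
0.02 1.7 -4.6
0.01 2.1 -5.2
-0.0 -3.8 -7.5
-0.01 -9.2 -8.5
-0.02 -14.2 -9.6
-0.03 -16.5 -11.4
47.1083
```

Run:
```python
from h import *
bot.open();bot.hold(.2);p=bot.get_obs()["position"]
bot.move_straight([p[0],p[1],.41],speed=.15)
q=p-.06*X;bot.move_straight([q[0],q[1],.42],speed=.15)
c=wrist("z1");bot.move_to([.3,-.1,.42],R(.5));bot.hold(.3)
t=bot.capture("top");s=bot.capture("side")
A=cv2.resize(s["image"][190:320,170:320],None,fx=2.5,fy=2.5);A=cv2.resize(A,(400,384))
cv2.imwrite("pics/z.png",np.hstack([c["image"][:,56:456],A])[:,:,::-1])
for u in(t,s):
    pass
old=cv2.imread("pics/top0.png")[:,:,::-1];d=np.abs(old.astype(int)-t["image"]).max(2)
print("pots diff",[int((d[v-15:v+15,u-15:u+15]>50).sum()) for u,v in((331,227),(371,210),(356,164))],bot.get_obs()["clock"])
```

```text
pots diff [0, 0, 0] 51.8667
```

View pics/z.png

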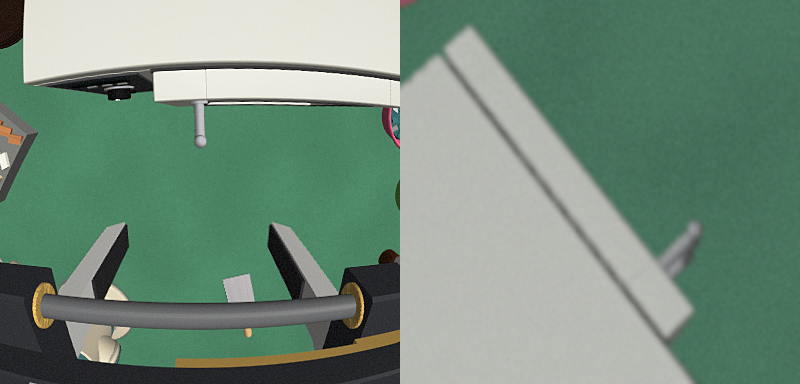

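The door sits flush, with an even thin seam along its whole length, and the bystanders are unchanged.

```bash
python3 -c "
from bench import bot
print(bot.close_job())"
```

```text
the job is handed in; nothing more can be done
None
```

I handed the job in at about 52 s on the robot's clock, inside the 72 s limit: the vase stood upright on the rack when I last saw it before shutting the door, the door is pushed shut to its stop, and none of the other pieces appear to have moved. The hand-in call gave no verdict.

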